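Put the thread tray away on its raised stand

TASK

Put all the thread spools that are lying about into the wooden tray, and roll the little rubber roller out of the tray's way into its rest, against the stop bar, without picking it up. Then lift the tray's front edge by the bar onto the step of the raised stand while its back edge stays on the bench, and push the tray up over the step until it is fully home, flat and square against the back board, in the middle of the stand, with the spools still in it; never carry the whole tray, and leave the other things on the bench alone.

Things in the scene. Friction and masses are not known exactly. Their poses are not given: they have to be found in the camera images.
- tray: Loose open tray of pale wood, 176 (x) x 160 (y) mm, about 0.45 kg. Origin: centre of its underside. Floor 6 mm thick, walls 8 mm thick, 28 mm high over the underside; inside 160 x 144 mm. +x is the front (leading) end, which faces the stand and carries the bar; the back is plain. Starts flat on the bench, up to 0.15 rad off the stand's x axis.
- tray_bar (a point): Middle of the tray's bar: a round wooden dowel of 10 mm diameter along the tray's y, 81 mm in front of the tray's origin and 72 mm over its underside. Free for 78 mm between two square posts (12 mm, tops 81 mm over the underside); free air under it down to the front wall's top at 28 mm. Pinched lightly (under 15 N) the tray hinges about it.
- tray_front (a point): Middle of the lower front edge of the tray (88 mm in front of its origin).
- tray_back (a point): Middle of the lower back edge of the tray (88 mm behind its origin).
- stand: Fixed raised stand: a plywood deck 14 mm high, 200 mm wide (y). Origin at bench level under the deck. +x is the way in: the step, an upright 14 mm edge, is at x = -106 mm; the inner face of the back board (59 mm high over the bench) is at x = +84 mm. The deck is 190 mm deep, with no side walls. With the tray home, its origin is at x = -4 mm.
- roller: Loose black rubber roller, 44 mm diameter, 70 mm long, with 10 mm steel stubs 8 mm long at its ends, 0.3 kg. Origin: middle of its axis (22 mm over the bench); x is the axis, y and z turn as it rolls. Starts between tray and stand, axis roughly along the stand's x. Wedges if pushed from behind with the pads; rolls easily under a flat touch on top and stops when let go.
- roller_rest: Fixed rest at the far side of the way: wooden stop bar 150 mm long (its x), 15 thick, 30 high. Origin: centre of the bar's underside. The roller lies on its +y side against the face at y = +7.5 mm, axis along x. No kerb or floor: it simply lies on the bench against the bar.
- roller_seat (a point): Where the middle of the roller is when it lies against the stop bar; 22 mm over the bench, axes as roller_rest: the roller comes to it from +y towards -y.
- spool_1: Loose wooden thread spool, 50 mm flange diameter, 48 mm high, 40 g, upright on the thin (3 mm) cutting board that covers the right of the bench; origin: centre of its underside. May be absent. Grip it across the flange.
- spool_2: As spool_1 but 43 mm diameter, 40 mm high.
- spool_3: As spool_1 (50 mm diameter, 48 mm high).
- spool_4: As spool_2 (43 mm diameter, 40 mm high).
- notepad: Small notepad, 106 x 75 x 11 mm; bystander, to be left where it is.
- eraser: Eraser, 44 x 20 x 12 mm; bystander, to be left where it is.
Mind the look-alikes: they are no part of the job. Leave any orange, purple or turquoise look-alike of the spool_2 alone.

How it is judged:
On the way, in this order (a step that is already met when the one before it is completed fails the run):
1. all spools are in the tray, which is flat on the bench, and the roller lies in its rest (x of spool_1 in the frame of tray between -0.085 and 0.085 m and y of spool_1 in the frame of tray between -0.077 and 0.077 m and z of spool_1 in the frame of tray between -0.005 and 0.036 m and x of spool_2 in the frame of tray between -0.085 and 0.085 m and y of spool_2 in the frame of tray between -0.077 and 0.077 m and z of spool_2 in the frame of tray between -0.005 and 0.036 m and x of spool_3 in the frame of tray between -0.085 and 0.085 m and y of spool_3 in the frame of tray between -0.077 and 0.077 m and z of spool_3 in the frame of tray between -0.005 and 0.036 m and x of spool_4 in the frame of tray between -0.085 and 0.085 m and y of spool_4 in the frame of tray between -0.077 and 0.077 m and z of spool_4 in the frame of tray between -0.005 and 0.036 m and x of roller in the frame of roller_seat between -0.04 and 0.04 m and y of roller in the frame of roller_seat between -0.008 and 0.008 m and angle between the x axis of roller and the x axis of roller_rest, either way round below 0.12 rad and height (world z) of each of tray_front, tray_back below 0.006 m), for 0.2 s.
2. the tray's front edge rests on the step of the stand while its back edge is still on the bench (x of tray_front in the frame of stand between -0.1 and 0.06 m and z of tray_front in the frame of stand between 0.011 and 0.02 m and height (world z) of tray_back below 0.006 m and contact force between tray and stand above 0.2 N), for 0.2 s.
At the end, for the whole second after the job is handed in: Tray flat on the deck, front edge within 12 mm of the back board, within 20 mm of the middle line and 0.1 rad of square; every spool present on the tray floor; roller within 8 mm of the stop bar, 40 mm of its middle and 0.12 rad of parallel; all at rest (x of tray_front in the frame of stand between 0.072 and 0.09 m and y of tray in the frame of stand between -0.02 and 0.02 m and z of tray in the frame of stand between 0.01 and 0.018 m and angle between the x axis of tray and the x axis of stand, either way round below 0.1 rad and angle between tray's own z axis and vertical below 0.03 rad and x of spool_1 in the frame of tray between -0.085 and 0.085 m and y of spool_1 in the frame of tray between -0.077 and 0.077 m and z of spool_1 in the frame of tray between -0.005 and 0.036 m and x of spool_2 in the frame of tray between -0.085 and 0.085 m and y of spool_2 in the frame of tray between -0.077 and 0.077 m and z of spool_2 in the frame of tray between -0.005 and 0.036 m and x of spool_3 in the frame of tray between -0.085 and 0.085 m and y of spool_3 in the frame of tray between -0.077 and 0.077 m and z of spool_3 in the frame of tray between -0.005 and 0.036 m and x of spool_4 in the frame of tray between -0.085 and 0.085 m and y of spool_4 in the frame of tray between -0.077 and 0.077 m and z of spool_4 in the frame of tray between -0.005 and 0.036 m and x of roller in the frame of roller_seat between -0.04 and 0.04 m and y of roller in the frame of roller_seat between -0.008 and 0.008 m and angle between the x axis of roller and the x axis of roller_rest, either way round below 0.12 rad and linear speed of each of tray, roller, spool_1, spool_2, spool_3, spool_4 below 0.02 m/s); the robot touches nothing.
It fails at once if the whole tray is lifted (its back edge more than 40 mm above the bench) (height (world z) of tray_back above 0.04 m).
It fails at once if the roller is picked up (its axis more than 45 mm above the bench) (height (world z) of roller above 0.045 m).
It fails at once if the eraser or the notepad is moved more than 30 mm (distance of any of eraser, notepad from where it was at the start of the episode above 0.03 m).
Of spool_1, spool_2, spool_3, spool_4 only 2 to 4 are there at a start; the rules pass over those that are not, and their reading is None.
At some moment in a run one of spool_1, spool_2, spool_3, spool_4 may be knocked a few centimetres aside while the robot is not near it.
Once in a run the grip may slacken for a moment while it holds something.
It also fails if it takes over 210 s, if anything falls off the work surface, if the arm or the gripper's body presses on something with over 40 N, if the wrist force passes 120 N, or if a joint passes its speed limit or range.

ROBOT

A 6-joint arm with a two-finger parallel gripper is mounted at the origin on a cart in front of the work surface, level with it; the furniture and walls round the work are solid. World frame = base frame: x ahead of the robot, y to its left, z up, the work surface at z = 0. Lengths are in m, angles in rad, forces in N, time in s.
With the tool pointing down it reaches from about 0.35 to 0.975 m from the base axis. Payload 4.9 kg.
Tool frame: the origin (TCP) lies at the very end of the fingers, on their centre line; the grasp point (between the pads) lies 19 mm behind it; z points along the fingers, y is the line along which they close (so a half turn about z gives the same grasp; the last joint's range is limited). The gripper opens to 85 mm and grips with 20 to 120 N. Pads are 22 mm wide; open, the fingers measure 114 mm over their backs; the gripper's body (76 mm by 85 mm) begins 54 mm behind the grasp point. The pads swing forward as they close: fully open they stand 13 mm farther back than shut.
Start: joints at [0.994, 0.053, 1.613, -0, 1.476, -0.119], TCP at [0.276, 0.561, 0.231] pointing down, gripper open.
Joint ranges: [-3.01, 3.01], [-1.01, 2.22], [0.06, 2.58], [-1.02, 4.17], [0.09, 2.62], [-3.14, 3.14]. Speed limits (rad/s): [2.57, 2.57, 3.14, 3.14, 3.14, 3.14].

INTERFACE

Orientations are given as a rotation vector (axis times angle).
In Python, from station import get_obs, optics, ctrl gives the robot as it stands.
- The arm moves only by the shell command python3 -m pendant 'ROWS' [FORCE]. ROWS is JSON, a list of rows, each a list of 3 entries, a list of its own where there are three numbers: the shift along the tool's x, y, z in mm, then the turn, a rotation vector about the tool's x, y, z in rad, then the opening, from 0 (shut) to 1 (fully open). A call has 1 to 12 rows; each row shifts and turns the commanded pose from where the row before left it, along the tool's axes as they then stand; what a row does not reach is not made up. A row lasts 1/12 s, in which the tool goes at most 41.7 mm and 7.16 degrees, less where a joint would pass 70% of its speed; a pose out of reach is approached as far as the arm can. A call is refused whole if a number of a shift passes 41.7 or a number of a turn 0.125, either way. A call with a gripper value outside its range is refused whole. The fingers move at their own pace and stop on an object; FORCE is the grip in N (left out, the last holds). Time passes only in rows, so rows that do not move let the fingers close. It gives the time, the measured TCP pose, the force, the opening and the grip force at its end, in the units of the state.
- get_obs(): the state, without advancing time (a new reading comes with each control period).
- optics.get_image(name): name is "side" or "top"; returns the picture (400x640x3 uint8, red, green, blue); there is no depth.
- optics.camera_model(name): a dict with "fx", "fy", "cx", "cy" (pixels), "distortion" ([k1, k2, p1, p2, k3] as OpenCV has them; the pictures are not rectified), "cam_to_world" (4x4, takes a point from camera to world coordinates). Camera axes: x right, y up, looking along -z (the intrinsics and any distortion apply to the point x, -y, -z); pixel columns grow to the right and rows downward; lengths in m; the calibration is good to about 2 mm. A picture is of the moment at which its call begins. camera_model takes no time and is no camera call.
- ctrl.finish_job(): hands the job in; it is judged then, once.
The state is a dict: "t": time; "q": joint angles; "dq": joint speeds; "effort": joint torques, N m; "tool_pos": TCP position; "tool_rot": TCP orientation; "contact_force": force on the tool from outside, world axes, zero at the start; "wrist_torque": the same for the moment, N m; "opening": finger opening in m; "grip_force": force on a finger pad.
Only numpy, scipy, OpenCV 4.12 (cv2) and the standard library are available. Lean on these libraries where they do the work, as an engineer would, in place of code of your own. Each camera call takes 0.05 s, during which the arm holds its last target. There are 200 camera calls.

## Working session

There is one attempt and no reset: what is moved stays moved. The work goes in short steps, Python scripts to look and compute and a shell command to move; the robot and the scene stay as the last step left them, time stands still between calls to the robot, and variables do not carry over. Pictures are saved under pics/ and viewed, at most 14 in all, crops included, and the job is handed in when it is done.

```bash
ls; mkdir -p pics
python3 - <<'E'
from station import get_obs, optics, ctrl
import cv2,numpy as np
o=get_obs();print(o)
for n in("top","side"):
    im=optics.get_image(n);cv2.imwrite(f"pics/{n}0.png",im[:,:,::-1]);print(n,optics.camera_model(n))
E
```

```text
pics
{'t': 0.0, 'q': array([ 9.94007607e-01,  5.33875257e-02,  1.61432462e+00, -4.80024284e-05,
        1.47600072e+00, -1.19021336e-01]), 'dq': array([-0.00066659, -0.00056287, -0.00135942, -0.00033683, -0.00018757,
       -0.00045239]), 'effort': array([ 1.58744613e-03, -3.93675399e+01, -3.70179427e+01,  3.54300056e-06,
        6.82583079e-03,  7.29922277e-06]), 'tool_pos': array([0.27588964, 0.56010042, 0.23002572]), 'tool_rot': array([-0.71263623, -3.05900065,  0.00315581]), 'contact_force': array([-0.30471075,  0.01128167, -0.52237472]), 'wrist_torque': array([ 0.00582966,  0.01801019, -0.05413197]), 'grip_force': 0.0, 'opening': 0.08550917738711987}
top {'fx': 433.0433538877721, 'fy': 433.0433538877721, 'cx': 319.7796899441298, 'cy': 196.45484691998783, 'distortion': array([-0.08673943,  0.        ,  0.        ,  0.        ,  0.        ]), 'cam_to_world': array([[ 0.00409378,  0.99778233, -0.06643545,  0.50365587],
       [-0.99967917,  0.00242283, -0.02521265, -0.19572969],
       [-0.02499577,  0.06651735,  0.99747213,  1.22233241],
       [ 0.        ,  0.        ,  0.        ,  1.        ]])}
side {'fx': 445.66951943370464, 'fy': 445.66951943370464, 'cx': 314.4521476391011, 'cy': 196.5390512138247, 'distortion': array([-0.01536721,  0.        ,  0.        ,  0.        ,  0.        ]), 'cam_to_world': array([[ 0.99630399,  0.04138961, -0.07526795,  0.47454147],
       [-0.0854442 ,  0.38764236, -0.91784132, -1.38787668],
       [-0.00881204,  0.92088018,  0.38974613,  0.61624207],
       [ 0.        ,  0.        ,  0.        ,  1.        ]])}
```

View pics/top0.png

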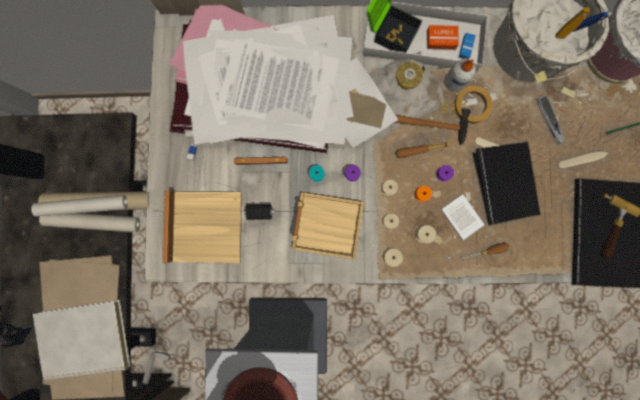

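View pics/side0.png

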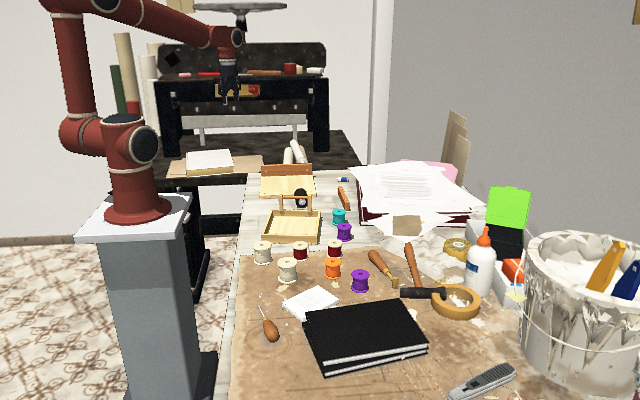

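The top view has image up = world +x and image right = −y. 
- **Tray:** (328,225), with its bar on the left. The stand is at (202,227) with its back board at (168,227), and the roller is at (259,211). The stop bar is at (261,160). 
- **Spool candidates:** pale-flanged ones at (390,187), (391,221), (394,258) and (427,234). The look-alikes are turquoise (316,173), purple (352,172) and (445,173), and orange (424,193). 
- **Choice:** by the description I take the four pale-flanged ones, two dark red (small) and two beige (large). I'll check this in a close crop.

```bash
cat > h.py <<'E'
import numpy as np, cv2
from scipy.spatial.transform import Rotation as R
from scipy.optimize import least_squares
from station import get_obs, optics, ctrl
M={n:optics.camera_model(n) for n in("top","side")}
def KD(n):
    m=M[n];return np.array([[m["fx"],0,m["cx"]],[0,m["fy"],m["cy"]],[0,0,1]]),m["distortion"]
def ext(n):
    T=np.array(M[n]["cam_to_world"])@np.diag([1,-1,-1,1.]);return np.linalg.inv(T),T
def proj(n,P):
    K,D=KD(n);W,_=ext(n);P=np.atleast_2d(np.array(P,float))
    return cv2.projectPoints(P,cv2.Rodrigues(W[:3,:3])[0],W[:3,3],K,D)[0][:,0]
def ray(n,uv):
    K,D=KD(n);_,T=ext(n)
    p=cv2.undistortPoints(np.array(uv,float).reshape(-1,1,2),K,D)[:,0]
    return T[:3,3],np.c_[p,np.ones(len(p))]@T[:3,:3].T
def onz(n,uv,z):
    o,d=ray(n,uv);return o+d*((z-o[2])/d[:,2])[:,None]
def tri(a,b):
    (o1,d1),(o2,d2)=ray("top",a),ray("side",b);d1,d2=d1[0],d2[0]
    s=np.linalg.lstsq(np.c_[d1,-d2],o2-o1,rcond=None)[0]
    p,q=o1+s[0]*d1,o2+s[1]*d2;return (p+q)/2,np.linalg.norm(p-q)
def snap(tag,boxes,scale=3):
    for n,(x0,y0,x1,y1) in boxes.items():
        im=optics.get_image(n)[y0:y1,x0:x1,::-1]
        cv2.imwrite(f"pics/{n}_{tag}.png",cv2.resize(im,None,fx=scale,fy=scale,interpolation=cv2.INTER_CUBIC))
E
python3 -c "
from h import *
snap('1',dict(top=(285,140,475,280)),4)
snap('1',dict(side=(235,150,405,300)),4)
im=optics.get_image('top');cv2.imwrite('pics/stand.png',cv2.resize(im[140:275,155:370,::-1],None,fx=3.7,fy=3.7,interpolation=cv2.INTER_CUBIC))"
```

```text
(no output)
```

View pics/top_1.png

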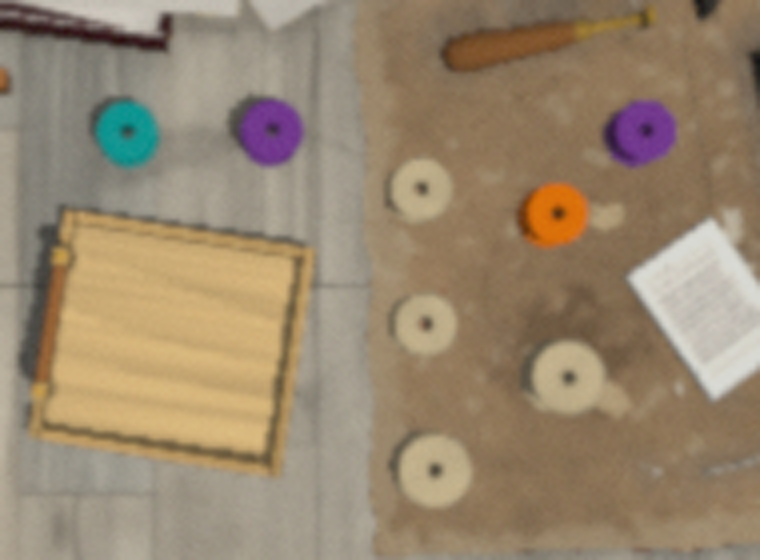

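View pics/side_1.png

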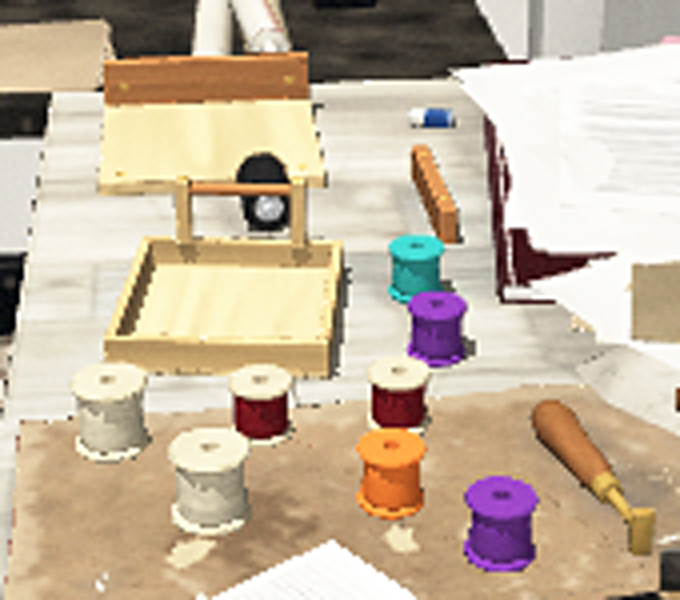

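View pics/stand.png

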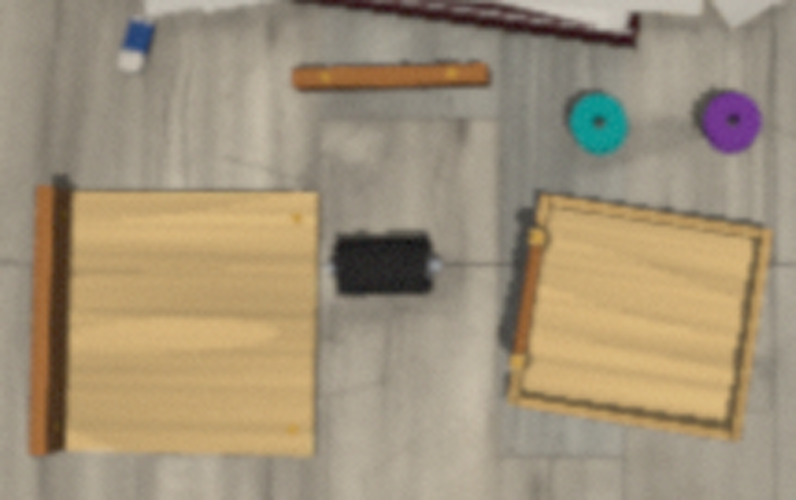

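The crops confirm the choice. Beige-thread 50 mm spools are at crop (434,470) and (567,377); dark red 43 mm ones are at (421,189) and (426,324). The turquoise, purple and orange ones are coloured all over, so I leave them. The stand crop shows the step edge from (318,192) to (313,454), the roller body at (384,265), and the stop bar centre at (391,76). The tray's rim corners are (538,193), (770,230), (737,437) and (511,403).

Run:
```python
from h import *
np.set_printoptions(precision=4,suppress=True)
f=lambda p,s,o:(np.array(p,float)+.5)/s-.5+np.array(o)
T=lambda *p:f(p,4,(285,140)); S=lambda *p:f(p,4,(235,150)); G=lambda *p:f(p,3.7,(155,140))
for n,a,b in [("beigeA",(435,470),(109,378)),("beigeB",(568,377),(209,447)),("redA",(421,188),(399,370)),("redB",(426,324),(261,379))]: print(n,*tri(T(*a),S(*b)))
print("bar ends",tri(G(536,237),S(299,190)),tri(G(519,360),S(183,182)))
print("tray rim near corner",tri(G(737,437),S(107,343)),tri(G(770,230),S(332,352)))
r=onz("top",[G(538,193),G(770,230),G(737,437),G(511,403)],.028);print("rim",r[:,:2],r.mean(0))
print("step",onz("top",[G(318,192),G(313,454)],.014)[:,:2], "board top",onz("top",[G(37,187),G(30,453),G(54,187),G(49,455)],.059)[:,:2])
print("rest",onz("top",[G(294,67),G(489,65),G(489,85),G(294,88)],.03)[:,:2])
print("rest side",tri(G(489,85),S(446,210)))
print("roller ends z22",onz("top",[G(335,265),G(432,265),G(329,267),G(438,265)],.022)[:,:2],"top/bottom silh",onz("top",[G(384,235),G(384,293)],.022)[:,:2])
print(tri(G(438,265),S(268,208)))
o=get_obs();print(R.from_rotvec(o["tool_rot"]).as_matrix())
```

```text
beigeA [ 0.4198 -0.3641  0.0538] 0.0015714016496056605
beigeB [ 0.482  -0.4543  0.0527] 0.0013915411977553664
redA [ 0.6101 -0.357   0.0451] 0.0014427178896952325
redB [ 0.5181 -0.3598  0.0451] 0.0023984748585694675
bar ends (array([ 0.562 , -0.1129,  0.0735]), np.float64(0.002459574825470159)) (array([ 0.4731, -0.1017,  0.0797]), np.float64(0.0007584420733224734))
tray rim near corner (array([ 0.415 , -0.2597,  0.0246]), np.float64(0.0003256109264608234)) (array([ 0.5709, -0.2847,  0.0221]), np.float64(0.0037932531114331773))
rim [[ 0.596  -0.1108]
 [ 0.5687 -0.2841]
 [ 0.4151 -0.2595]
 [ 0.4393 -0.0917]] [ 0.5048 -0.1865  0.028 ]
step [[0.5975 0.0583]
 [0.399  0.0594]] board top [[0.5974 0.2608]
 [0.4007 0.2615]
 [0.5974 0.2478]
 [0.3995 0.247 ]]
rest [[ 0.6912  0.0751]
 [ 0.6924 -0.0732]
 [ 0.6773 -0.0734]
 [ 0.6752  0.0747]]
rest side (array([ 0.6811, -0.0741,  0.0336]), np.float64(0.008644911172782556))
roller ends z22 [[ 0.5417  0.0428]
 [ 0.542  -0.0308]
 [ 0.5401  0.0474]
 [ 0.542  -0.0354]] top/bottom silh [[0.5645 0.0058]
 [0.5208 0.0053]]
(array([ 0.5423, -0.0359,  0.0258]), np.float64(0.0007436533275171038))
[[-0.897   0.442  -0.0005]
 [ 0.442   0.897  -0.0009]
 [ 0.0001 -0.001  -1.    ]]
```

The heights agree with the text: flange tops are at 51 and 43 mm with the board included. Positions:
- **Stand:** middle line x≈0.498, step at y≈0.059.
- **Roller:** (0.542, 0.005), target x≈0.654.
- **Tray:** centre (0.505, −0.187), yawed 0.15 rad.

I'll roll the roller first.

```bash
python3 -m pendant '[[[0,0,0],[0,0,0.124],0],[[0,0,0],[0,0,0.124],0],[[0,0,0],[0,0,0.124],0],[[0,0,0],[0,0,0.124],0],[[0,0,0],[0,0,0.124],0],[[0,0,0],[0,0,0.124],0],[[0,0,0],[0,0,0.124],0],[[0,0,0],[0,0,0.124],0],[[0,0,0],[0,0,0.121],0],[[0,0,0],[0,0,0],0]]'
python3 -m pendant '[[[-30,14,5],[0,0,0],0],[[-35,16,8],[0,0,0],0],[[-35,16,8],[0,0,0],0],[[-35,16,8],[0,0,0],0],[[-35,16,8],[0,0,0],0],[[-35,16,8],[0,0,0],0],[[-35,16,8],[0,0,0],0],[[-35,16,8],[0,0,0],0]]'
python3 -m pendant '[[[-35,16,8],[0,0,0],0],[[-35,16,8],[0,0,0],0],[[-35,16,8],[0,0,0],0],[[-35,16,8],[0,0,0],0],[[-35,16,8],[0,0,0],0],[[-35,16,8],[0,0,0],0],[[-35,14,8],[0,0,0],0],[[-35,14,8],[0,0,0],0],[[0,0,0],[0,0,0],0],[[0,0,0],[0,0,0],0]]'
python3 -c "
from h import *
o=get_obs();print(R.from_rotvec(o['tool_rot']).as_matrix().round(3))"
```

```text
t: 1.08
tool_pos: [0.2762, 0.5605, 0.2311]
tool_rot: [2.224, 2.219, -0.001]
contact_force: [-0.4, 1.5, 0.1]
opening: -0.0002
grip_force: 0.0
t: 1.75
tool_pos: [0.4026, 0.284, 0.1701]
tool_rot: [2.217, 2.226, 0.001]
contact_force: [0.1, 0.4, -0.7]
opening: -0.0
grip_force: 0.0
t: 2.58
tool_pos: [0.5262, 0.004, 0.1057]
tool_rot: [-2.222, -2.219, 0.001]
contact_force: [-0.2, 0.0, -0.2]
opening: 0.0001
grip_force: 0.0
[[ 0.001  1.    -0.001]
 [ 1.    -0.001  0.   ]
 [ 0.    -0.001 -1.   ]]
```

```bash
python3 -m pendant '[[[2,4,25],[0,0,0],0],[[0,0,25],[0,0,0],0],[[0,0,9],[0,0,0],0],[[0,0,0],[0,0,0],0],[[0,0,0],[0,0,0],0]]'
python3 -m pendant '[[[0,0,1],[0,0,0],0],[[0,0,1],[0,0,0],0],[[0,0,1],[0,0,0],0],[[0,0,0],[0,0,0],0],[[0,0,0],[0,0,0],0]]'
```

```text
t: 3.0
tool_pos: [0.5298, 0.0085, 0.0474]
tool_rot: [-2.219, -2.223, 0.001]
contact_force: [0.3, -0.3, 0.3]
opening: -0.0001
grip_force: 0.0
t: 3.42
tool_pos: [0.5305, 0.0076, 0.0448]
tool_rot: [2.221, 2.221, 0.001]
contact_force: [-0.1, 0.1, -0.0]
opening: -0.0005
grip_force: 0.0
```

```bash
python3 -m pendant '[[[0,0,1],[0,0,0],0],[[0,0,0.5],[0,0,0],0],[[0,0,0],[0,0,0],0],[[0,0,0],[0,0,0],0]]'
```

```text
t: 3.75
tool_pos: [0.5305, 0.0075, 0.0432]
tool_rot: [2.221, 2.221, 0.001]
contact_force: [0.2, 0.5, 1.5]
opening: -0.0
grip_force: 1.1
```

```bash
python3 -m pendant '[[[0,0,0.6],[0,0,0],0],[[0,6,0],[0,0,0],0],[[0,6,0],[0,0,0],0],[[0,6,0],[0,0,0],0],[[0,6,0],[0,0,0],0],[[0,6,0],[0,0,0],0],[[0,6,0],[0,0,0],0],[[0,4,0],[0,0,0],0],[[0,0,0],[0,0,0],0]]'
python3 -m pendant '[[[0,0,-20],[0,0,0],0],[[0,0,-40],[0,0,0],0],[[-35,0,-30],[0,0,0],0],[[-40,0,0],[0,0,0],0],[[-40,0,0],[0,0,0],0],[[0,0,0],[0,0,0],0]]'
python3 - <<'E'
from h import *
im=optics.get_image("top");c=im[190:235,220:300]
m=(c.max(2)<70)
n,l,s,ce=cv2.connectedComponentsWithStats(m.astype(np.uint8))
for i in range(1,n):
    if s[i,4]>40:print(s[i],onz("top",[ce[i]+[220,190]],.022))
snap("2",dict(top=(155,140,370,275)),3.5)
E
```

```text
t: 4.5
tool_pos: [0.5721, 0.0085, 0.0436]
tool_rot: [2.221, 2.22, 0.006]
contact_force: [-0.1, 4.0, 7.2]
opening: -0.0003
grip_force: 3.9
t: 5.0
tool_pos: [0.5702, -0.1098, 0.13]
tool_rot: [2.225, 2.213, -0.003]
contact_force: [-0.6, 0.1, -0.3]
opening: 0.0002
grip_force: 0.0
[ 23   1  31  43 375] [[0.53519257 0.01211666 0.022     ]]
```

View pics/top_2.png

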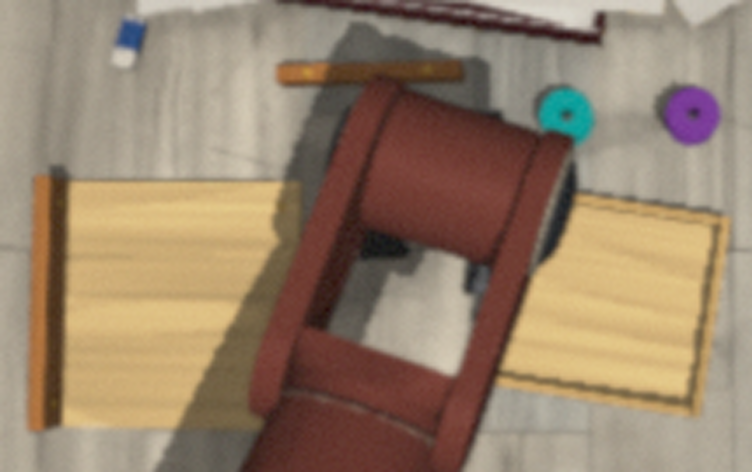

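The arm hides most of the roller, around crop (385,245). I'll move aside and measure it numerically.

```bash
python3 -m pendant '[[[-40,0,-10],[0,0,0],0],[[-40,0,-10],[0,0,0],0],[[-40,0,-10],[0,0,0],0],[[-40,0,-10],[0,0,0],0],[[-40,0,-10],[0,0,0],0],[[0,0,0],[0,0,0],0]]'
cat > rol.py <<'E'
from h import *
im=optics.get_image("top");y0,x0=150,225;c=im[y0:235,x0:300]
m=(c.max(2)<60).astype(np.uint8)
n,l,s,ce=cv2.connectedComponentsWithStats(m)
for i in range(1,n):
    if s[i,4]>60:
        p=np.argwhere(l==i)[:,::-1].astype(np.float32)
        r=cv2.minAreaRect(p);b=cv2.boxPoints(r)+[x0,y0]
        print(s[i],"ctr",onz("top",[np.array(r[0])+[x0,y0]],.022),"box",onz("top",b,.022)[:,:2].round(3).tolist(),r)
E
python3 rol.py
```

```text
t: 5.6
tool_pos: [0.5707, -0.3094, 0.1813]
tool_rot: [2.222, 2.213, -0.002]
contact_force: [-0.2, 0.4, 0.7]
opening: -0.0002
grip_force: 0.0
[ 21  49  26  15 337] ctr [[0.55650081 0.00550334 0.022     ]] box [[0.576, 0.041], [0.576, -0.029], [0.537, -0.03], [0.537, 0.04]] ((33.5, 56.0), (14.0, 25.0), 90.0)
```

```bash
python3 -m pendant '[[[39,-3,8],[0,0,0],0],[[39,-3,8],[0,0,0],0],[[40,-3,8],[0,0,0],0],[[40,-3,8],[0,0,0],0],[[40,-3,8],[0,0,0],0],[[40,-3,8],[0,0,0],0],[[39,-3,8],[0,0,0],0],[[39,-3,10],[0,0,0],0],[[0,0,30],[0,0,0],0],[[0,0,32],[0,0,0],0],[[0,0,0],[0,0,0],0],[[0,0,0],[0,0,0],0]]'
```

```text
t: 6.65
tool_pos: [0.5431, 0.014, 0.0486]
tool_rot: [-2.215, -2.22, 0.006]
contact_force: [0.2, -0.1, 0.5]
opening: 0.0003
grip_force: 0.0
```

```bash
python3 -m pendant '[[[-9,2,3],[0,0,0],0],[[0,0,1],[0,0,0],0],[[0,0,1.5],[0,0,0],0],[[0,0,0.7],[0,0,0],0],[[0,6,0],[0,0,0],0],[[0,6,0],[0,0,0],0],[[0,6,0],[0,0,0],0],[[0,6,0],[0,0,0],0],[[0,6,0],[0,0,0],0],[[0,6,0],[0,0,0],0],[[0,6,0],[0,0,0],0],[[0,6,0],[0,0,0],0]]'
python3 -m pendant '[[[0,0,0],[0,0,0],0],[[0,0,-15],[0,0,0],0],[[0,0,-40],[0,0,0],0],[[-30,0,-30],[0,0,0],0],[[-40,0,0],[0,0,0],0],[[-40,0,0],[0,0,0],0],[[-40,0,0],[0,0,0],0],[[-40,0,0],[0,0,0],0],[[-40,0,0],[0,0,0],0],[[0,0,0],[0,0,0],0]]'
python3 rol.py
```

```text
t: 7.65
tool_pos: [0.5969, 0.003, 0.045]
tool_rot: [-2.221, -2.221, 0.0]
contact_force: [-0.4, 0.1, -0.0]
opening: -0.0002
grip_force: 0.0
t: 8.48
tool_pos: [0.5957, -0.2331, 0.13]
tool_rot: [2.226, 2.213, -0.003]
contact_force: [-0.3, 0.9, 0.6]
opening: 0.0004
grip_force: 0.0
[ 21  48  26  16 373] ctr [[0.55789684 0.00552153 0.022     ]] box [[0.579, 0.041], [0.579, -0.029], [0.537, -0.03], [0.537, 0.04]] ((33.5, 55.5), (15.0, 25.0), 90.0)
```

```bash
python3 -m pendant '[[[40,-6,0],[0,0,0],0],[[40,-6,0],[0,0,0],0],[[40,-6,0],[0,0,0],0],[[40,-6,0],[0,0,0],0],[[40,-7,20],[0,0,0],0],[[37,-8,20],[0,0,0],0],[[0,-8,30],[0,0,0],0],[[0,0,14],[0,0,0],0],[[0,0,0],[0,0,0],0],[[0,0,0],[0,0,0],0],[[0,0,1.5],[0,0,0],0],[[0,0,0],[0,0,0],0]]'
python3 -m pendant '[[[0,0,1],[0,0,0],0],[[0,0,0],[0,0,0],0]]'
```

```text
t: 9.53
tool_pos: [0.5507, 0.0064, 0.047]
tool_rot: [2.221, 2.221, 0.001]
contact_force: [0.4, -0.6, 0.3]
opening: -0.0001
grip_force: 0.0
t: 9.7
tool_pos: [0.5504, 0.0061, 0.0457]
tool_rot: [2.222, 2.22, 0.001]
contact_force: [-0.6, 0.1, 0.1]
opening: -0.0001
grip_force: 0.0
```

```bash
python3 -m pendant '[[[0,-6,1],[0,0,0],0],[[0,0,1.5],[0,0,0],0],[[0,0,0],[0,0,0],0],[[0,0,0],[0,0,0],0]]'
python3 -m pendant '[[[0,0,0.5],[0,0,0],0],[[0,0,0],[0,0,0],0]]'
```

```text
t: 10.03
tool_pos: [0.5437, 0.0063, 0.0425]
tool_rot: [-2.221, -2.221, 0.0]
contact_force: [-0.2, -0.0, -0.0]
opening: 0.0001
grip_force: 0.0
t: 10.2
tool_pos: [0.5442, 0.0063, 0.0424]
tool_rot: [2.221, 2.221, 0.0]
contact_force: [0.7, -1.3, 1.0]
opening: -0.0001
grip_force: 0.4
```

```bash
python3 -m pendant '[[[0,4,0],[0,0,0],0],[[0,6,0],[0,0,0],0],[[0,6,0],[0,0,0],0],[[0,6,0],[0,0,0],0],[[0,6,0],[0,0,0],0],[[0,6,0],[0,0,0],0],[[0,0,0],[0,0,0],0]]'
python3 -m pendant '[[[0,6,0],[0,0,0],0],[[0,6,0],[0,0,0],0],[[0,6,0],[0,0,0],0],[[0,0,0],[0,0,0],0]]'
python3 -m pendant '[[[0,0,-15],[0,0,0],0],[[0,0,-40],[0,0,0],0],[[-30,0,-30],[0,0,0],0],[[-40,0,0],[0,0,0],0],[[-40,0,0],[0,0,0],0],[[-40,0,0],[0,0,0],0],[[-40,0,0],[0,0,0],0],[[0,0,0],[0,0,0],0]]'
python3 rol.py
```

```text
t: 10.78
tool_pos: [0.5805, 0.0068, 0.0439]
tool_rot: [2.22, 2.22, 0.005]
contact_force: [-0.5, 2.7, 8.6]
opening: -0.0001
grip_force: 4.3
t: 11.12
tool_pos: [0.5975, 0.0066, 0.043]
tool_rot: [2.22, 2.221, 0.003]
contact_force: [0.1, 2.4, 7.4]
opening: 0.0001
grip_force: 3.5
t: 11.78
tool_pos: [0.5947, -0.1897, 0.1261]
tool_rot: [2.227, 2.214, -0.005]
contact_force: [-1.1, 0.8, 0.4]
opening: 0.0001
grip_force: 0.0
[ 20  41  27  16 377] ctr [[0.57745886 0.00718752 0.022     ]] box [[0.556, 0.044], [0.598, 0.044], [0.599, -0.029], [0.557, -0.03]] ((33.0, 48.5), (26.0, 15.0), -0.0)
```

```bash
python3 -m pendant '[[[40,-6,0],[0,0,0],0],[[40,-6,0],[0,0,0],0],[[40,-6,0],[0,0,0],0],[[40,-6,15],[0,0,0],0],[[36,-3,15],[0,0,0],0],[[0,0,30],[0,0,0],0],[[0,0,16],[0,0,0],0],[[0,0,0],[0,0,0],0],[[0,0,0],[0,0,0],0]]'
python3 -m pendant '[[[0,0,3],[0,0,0],0],[[0,0,2],[0,0,0],0],[[0,0,0],[0,0,0],0],[[0,0,0],[0,0,0],0]]'
```

```text
t: 12.58
tool_pos: [0.5674, 0.0125, 0.0496]
tool_rot: [-2.218, -2.221, 0.004]
contact_force: [0.1, -0.8, 0.2]
opening: -0.0001
grip_force: 0.0
t: 12.92
tool_pos: [0.5699, 0.0111, 0.0471]
tool_rot: [2.221, 2.22, 0.001]
contact_force: [-0.9, 0.4, 0.3]
opening: 0.0
grip_force: 0.0
```

```bash
python3 -m pendant '[[[-5,-2,2],[0,0,0],0],[[0,0,1.7],[0,0,0],0],[[0,0,0.5],[0,0,0],0],[[0,0,0],[0,0,0],0]]'
python3 -m pendant '[[[0,0,0.3],[0,0,0],0],[[0,0,0],[0,0,0],0]]'
```

```text
t: 13.25
tool_pos: [0.5683, 0.0056, 0.0434]
tool_rot: [2.22, 2.219, 0.001]
contact_force: [0.3, -1.6, 4.5]
opening: -0.0001
grip_force: 2.2
t: 13.42
tool_pos: [0.5685, 0.0057, 0.0433]
tool_rot: [2.22, 2.219, 0.002]
contact_force: [-0.2, -1.3, 6.1]
opening: 0.0006
grip_force: 3.0
```

```bash
python3 -m pendant '[[[0,4,0],[0,0,0],0],[[0,7,0],[0,0,0],0],[[0,7,0],[0,0,0],0],[[0,7,0],[0,0,0],0],[[0,7,0],[0,0,0],0],[[0,7,0],[0,0,0],0],[[0,5,0],[0,0,0],0],[[0,0,0],[0,0,0],0]]'
python3 -m pendant '[[[0,0,-8],[0,0,0],0],[[0,-12,0],[0,0,0],0],[[0,-12,0],[0,0,0],0],[[0,0,0],[0,0,0],0],[[0,0,5],[0,0,0],0],[[0,0,3],[0,0,0],0],[[0,0,0],[0,0,0],0],[[0,0,0],[0,0,0],0]]'
```

```text
t: 14.08
tool_pos: [0.6131, 0.0068, 0.043]
tool_rot: [2.221, 2.22, 0.005]
contact_force: [0.9, 2.5, 7.2]
opening: 0.0002
grip_force: 4.0
t: 14.75
tool_pos: [0.5894, 0.0064, 0.0436]
tool_rot: [2.219, 2.219, 0.004]
contact_force: [-0.6, 0.4, 8.0]
opening: -0.0003
grip_force: 3.9
```

```bash
python3 -m pendant '[[[0,4,0],[0,0,0],0],[[0,7,0],[0,0,0],0],[[0,7,0],[0,0,0],0],[[0,7,0],[0,0,0],0],[[0,7,0],[0,0,0],0],[[0,7,0],[0,0,0],0],[[0,5,0],[0,0,0],0],[[0,0,0],[0,0,0],0]]'
python3 -m pendant '[[[0,0,-20],[0,0,0],0],[[0,0,-40],[0,0,0],0],[[-30,0,-25],[0,0,0],0],[[-40,0,0],[0,0,0],0],[[-40,0,0],[0,0,0],0],[[-40,0,0],[0,0,0],0],[[-40,0,0],[0,0,0],0],[[0,0,0],[0,0,0],0]]'
python3 rol.py
```

```text
t: 15.42
tool_pos: [0.6332, 0.007, 0.0425]
tool_rot: [2.221, 2.221, 0.004]
contact_force: [0.8, 4.1, 6.5]
opening: -0.0002
grip_force: 3.7
t: 16.08
tool_pos: [0.6298, -0.1905, 0.1256]
tool_rot: [2.228, 2.214, -0.006]
contact_force: [-0.6, -0.5, -0.0]
opening: 0.0002
grip_force: 0.0
[ 21  30  26  16 368] ctr [[0.60829401 0.00620502 0.022     ]] box [[0.587, 0.041], [0.629, 0.042], [0.629, -0.029], [0.587, -0.029]] ((33.5, 37.5), (25.0, 15.0), 0.0)
```

```bash
python3 -m pendant '[[[40,-6,0],[0,0,0],0],[[40,-6,0],[0,0,0],0],[[40,-6,0],[0,0,0],0],[[40,-6,15],[0,0,0],0],[[36,-5,15],[0,0,0],0],[[0,-4,30],[0,0,0],0],[[0,0,16],[0,0,0],0],[[0,0,0],[0,0,0],0],[[0,0,3],[0,0,0],0],[[0,0,0],[0,0,0],0]]'
python3 -m pendant '[[[0,0,1],[0,0,0],0],[[0,0,0],[0,0,0],0],[[0,0,0],[0,0,0],0]]'
```

```text
t: 16.97
tool_pos: [0.5986, 0.0113, 0.0485]
tool_rot: [2.221, 2.221, 0.0]
contact_force: [-0.4, 0.4, -0.5]
opening: 0.0003
grip_force: 0.0
t: 17.22
tool_pos: [0.5993, 0.0107, 0.0484]
tool_rot: [2.221, 2.22, 0.002]
contact_force: [-0.4, 0.6, 0.5]
opening: -0.0
grip_force: 0.0
```

```bash
python3 -m pendant '[[[-5,-4,2],[0,0,0],0],[[0,0,2],[0,0,0],0],[[0,0,1.5],[0,0,0],0],[[0,0,0.5],[0,0,0],0],[[0,0,0],[0,0,0],0],[[0,0,0],[0,0,0],0]]'
```

```text
t: 17.72
tool_pos: [0.595, 0.0057, 0.042]
tool_rot: [2.22, 2.22, 0.001]
contact_force: [-0.8, -2.7, 4.1]
opening: -0.0002
grip_force: 2.3
```

```bash
python3 -m pendant '[[[0,4,0.3],[0,0,0],0],[[0,7,0],[0,0,0],0],[[0,7,0],[0,0,0],0],[[0,7,0],[0,0,0],0],[[0,7,0],[0,0,0],0],[[0,7,0],[0,0,0],0],[[0,5,0],[0,0,0],0],[[0,0,0],[0,0,0],0]]'
python3 -m pendant '[[[0,0,-8],[0,0,0],0],[[0,-14,0],[0,0,0],0],[[0,-14,0],[0,0,0],0],[[0,0,0],[0,0,0],0],[[0,0,5],[0,0,0],0],[[0,0,3],[0,0,0],0],[[0,0,0],[0,0,0],0],[[0,0,0],[0,0,0],0]]'
python3 -m pendant '[[[0,4,0],[0,0,0],0],[[0,7,0],[0,0,0],0],[[0,7,0],[0,0,0],0],[[0,7,0],[0,0,0],0],[[0,7,0],[0,0,0],0],[[0,7,0],[0,0,0],0],[[0,5,0],[0,0,0],0],[[0,0,0],[0,0,0],0]]'
python3 -m pendant '[[[0,0,-20],[0,0,0],0],[[0,0,-40],[0,0,0],0],[[-30,0,-25],[0,0,0],0],[[-40,0,0],[0,0,0],0],[[-40,0,0],[0,0,0],0],[[-40,0,0],[0,0,0],0],[[-40,0,0],[0,0,0],0],[[0,0,0],[0,0,0],0]]'
python3 rol.py
```

```text
t: 18.38
tool_pos: [0.6416, 0.0069, 0.0437]
tool_rot: [2.219, 2.219, 0.008]
contact_force: [0.3, 2.8, 9.6]
opening: -0.0003
grip_force: 5.1
t: 19.05
tool_pos: [0.6106, 0.0061, 0.0404]
tool_rot: [-2.221, -2.221, 0.0]
contact_force: [0.1, -0.8, -0.6]
opening: 0.0001
grip_force: 0.0
t: 19.72
tool_pos: [0.6581, 0.0073, 0.0439]
tool_rot: [2.219, 2.219, 0.009]
contact_force: [-1.6, 4.2, 9.6]
opening: 0.0
grip_force: 4.6
t: 20.38
tool_pos: [0.6546, -0.191, 0.1264]
tool_rot: [2.226, 2.212, -0.002]
contact_force: [0.2, 0.6, -0.6]
opening: -0.0001
grip_force: 0.0
[ 21  16  25  16 367] ctr [[0.64770047 0.00818822 0.022     ]] box [[0.669, 0.043], [0.669, -0.025], [0.627, -0.026], [0.627, 0.042]] ((33.0, 23.5), (15.0, 24.0), 90.0)
```

```bash
python3 -m pendant '[[[40,-4,0],[0,0,0],0],[[40,-4,0],[0,0,0],0],[[40,-4,0],[0,0,0],0],[[40,-4,15],[0,0,0],0],[[34,-2,15],[0,0,0],0],[[0,-2,30],[0,0,0],0],[[0,0,16],[0,0,0],0],[[0,0,0],[0,0,0],0],[[0,0,3],[0,0,0],0],[[0,0,1],[0,0,0],0],[[0,0,0],[0,0,0],0]]'
python3 -m pendant '[[[-4,-3,1],[0,0,0],0],[[0,0,1.5],[0,0,0],0],[[0,0,1],[0,0,0],0],[[0,0,0.5],[0,0,0],0],[[0,0,0],[0,0,0],0],[[0,0,0],[0,0,0],0]]'
```

```text
t: 21.35
tool_pos: [0.6357, 0.0088, 0.0479]
tool_rot: [2.22, 2.22, 0.003]
contact_force: [0.6, -0.2, 0.1]
opening: -0.0
grip_force: 0.0
t: 21.85
tool_pos: [0.6315, 0.0049, 0.0424]
tool_rot: [-2.222, -2.221, -0.0]
contact_force: [-0.1, 0.0, -0.7]
opening: 0.0002
grip_force: 0.0
```

```bash
python3 -m pendant '[[[0,0,-3],[0,0,0],0],[[0,8,0],[0,0,0],0],[[0,0,2],[0,0,0],0],[[0,0,1],[0,0,0],0],[[0,0,0],[0,0,0],0],[[0,0,0],[0,0,0],0]]'
python3 -m pendant '[[[0,4,0],[0,0,0],0],[[0,6,0],[0,0,0],0],[[0,6,0],[0,0,0],0],[[0,4,0],[0,0,0],0],[[0,2,0],[0,0,0],0],[[0,0,0],[0,0,0],0]]'
python3 -m pendant '[[[0,0,-20],[0,0,0],0],[[0,0,-40],[0,0,0],0],[[-30,0,-25],[0,0,0],0],[[-40,0,0],[0,0,0],0],[[-40,0,0],[0,0,0],0],[[-40,0,0],[0,0,0],0],[[-40,0,0],[0,0,0],0],[[0,0,0],[0,0,0],0]]'
python3 rol.py
```

```text
t: 22.35
tool_pos: [0.6408, 0.0049, 0.0436]
tool_rot: [2.22, 2.22, 0.002]
contact_force: [-0.4, 0.0, 5.5]
opening: 0.0001
grip_force: 2.7
t: 22.85
tool_pos: [0.6596, 0.0051, 0.0438]
tool_rot: [-2.217, -2.218, 0.008]
contact_force: [-13.0, 1.1, 15.9]
opening: 0.0001
grip_force: 7.6
t: 23.52
tool_pos: [0.6608, -0.1918, 0.127]
tool_rot: [2.227, 2.213, -0.004]
contact_force: [-0.8, 0.6, 0.0]
opening: 0.0002
grip_force: 0.0
[ 20  13  26  17 374] ctr [[0.65387175 0.0090846  0.022     ]] box [[0.674, 0.046], [0.678, -0.025], [0.634, -0.028], [0.63, 0.043]] ((32.7157096862793, 21.3142147064209), (15.680412292480469, 25.268434524536133), 87.1375961303711)
```

The roller is now seated: the bar pushed back with 13 N and the measured centre is x=0.654. Next are the spools. I'll re-measure them first in case one has been knocked.

```bash
cat > sp.py <<'E'
from h import *
im=optics.get_image("top");x0,y0,x1,y1=280,140,480,275
c=im[y0:y1,x0:x1].astype(int)
if __name__=="__main__":
    m=((c.min(2)>145)&(c[:,:,0]-c[:,:,2]>15)&(c[:,:,0]-c[:,:,2]<70)).astype(np.uint8)
    m=cv2.morphologyEx(m,cv2.MORPH_OPEN,np.ones((4,4),np.uint8))
    n,l,s,ce=cv2.connectedComponentsWithStats(m)
    for i in range(1,n):
        if s[i,4]>60:
            ctr=s[i,:2]+(s[i,2:4]-1)/2+[x0,y0]
            print(s[i],c[l==i].mean(0).astype(int),ctr,onz("top",[ctr],.051)[0,:2].round(4),onz("top",[ctr],.043)[0,:2].round(4))
E
python3 sp.py
```

```text
[ 62   7  35  65 905] [178 170 154] [359. 179.] [ 0.6294 -0.2725] [ 0.6303 -0.273 ]
[105  42  13  13  92] [204 185 147] [391. 188.] [ 0.6051 -0.3591] [ 0.6058 -0.3603]
[  26   73   74   62 1841] [181 173 156] [342.5 243.5] [ 0.4549 -0.2278] [ 0.4546 -0.228 ]
[106  79  13  10  85] [206 187 148] [392.  223.5] [ 0.5091 -0.3612] [ 0.5091 -0.3624]
[140  87  16  16 183] [208 190 150] [427.5 234.5] [ 0.4796 -0.457 ] [ 0.4794 -0.4588]
[107 111  16  16 190] [208 189 150] [394.5 258.5] [ 0.4151 -0.3676] [ 0.4145 -0.3688]
```

```bash
python3 -m pendant '[[[-21,-30,0],[0,0,0],1],[[-21,-30,0],[0,0,0],1],[[-22,-30,0],[0,0,0],1],[[-22,-30,0],[0,0,0],1],[[-22,-30,0],[0,0,0],1],[[-22,-30,0],[0,0,0],1],[[-22,-30,0],[0,0,0],1],[[-20,-31,0],[0,0,0],1],[[0,0,0],[0,0,0],1],[[0,0,0],[0,0,0],1],[[0,0,25],[0,0,0],1],[[0,0,0],[0,0,0],1]]' 30
```

```text
t: 24.62
tool_pos: [0.42, -0.3537, 0.0986]
tool_rot: [-2.215, -2.219, -0.002]
contact_force: [-0.5, 1.4, -1.4]
opening: 0.0855
grip_force: 0.0
```

```bash
python3 sp.py
```

```text
[48  0 15  5 68] [195 189 176] [335. 142.] [ 0.7311 -0.2072] [ 0.7327 -0.2072]
[ 43  11  34  22 482] [177 169 153] [339.5 161.5] [ 0.6773 -0.2195] [ 0.6785 -0.2197]
[  0  34  10  37 278] [178 169 152] [284.5 192. ] [ 0.5936 -0.0701] [ 0.5942 -0.0692]
[ 86  37  10  35 294] [175 168 153] [370.5 194. ] [ 0.5887 -0.3035] [ 0.5892 -0.3042]
[ 44  43  20  14 228] [175 167 151] [333.5 189.5] [ 0.6007 -0.2033] [ 0.6013 -0.2033]
[70 43  8 14 93] [176 168 152] [353.5 189.5] [ 0.6008 -0.2575] [ 0.6015 -0.2579]
[  0  73  10  39 340] [189 179 161] [284.5 232. ] [ 0.4851 -0.071 ] [ 0.4849 -0.0702]
[ 64 114  21  21 315] [174 166 150] [354. 264.] [ 0.4001 -0.2588] [ 0.3994 -0.2592]
```

```bash
python3 -m pendant '[[[-10,0,25],[0,0,0],1],[[0,0,25],[0,0,0],1],[[0,0,14],[0,0,0],1],[[0,0,2],[0,0,0],1],[[0,0,0],[0,0,0],1],[[0,0,0],[0,0,0],0.3],[[0,0,0],[0,0,0],0.3],[[0,0,0],[0,0,0],0.3],[[0,0,0],[0,0,0],0.3],[[0,0,0],[0,0,0],0.3]]' 30
```

```text
t: 25.5
tool_pos: [0.4216, -0.3678, 0.0385]
tool_rot: [2.219, 2.219, 0.0]
contact_force: [-0.4, 1.4, 5.5]
opening: 0.0478
grip_force: 30.8
```

```bash
python3 -m pendant '[[[0,0,-15],[0,0,0],0.3],[[0,0,-25],[0,0,0],0.3],[[0,0,-25],[0,0,0],0.3],[[25,7,0],[0,0,0],0.3],[[30,8,0],[0,0,0],0.3],[[30,8,0],[0,0,0],0.3],[[30,8,0],[0,0,0],0.3],[[20,6,0],[0,0,0],0.3],[[12,3,0],[0,0,0],0.3],[[0,0,0],[0,0,0],0.3],[[0,0,0],[0,0,0],0.3]]'
```

```text
t: 26.42
tool_pos: [0.4606, -0.2201, 0.1016]
tool_rot: [2.22, 2.222, -0.001]
contact_force: [0.0, 0.0, -0.3]
opening: 0.0478
grip_force: 31.2
```

```bash
python3 -m pendant '[[[3,1,25],[0,0,0],0.3],[[0,0,20],[0,0,0],0.3],[[0,0,10],[0,0,0],0.3],[[0,0,3],[0,0,0],0.3],[[0,0,0],[0,0,0],0.3],[[0,0,0],[0,0,0],0.3]]'
python3 -m pendant '[[[0,0,0],[0,0,0],0.72],[[0,0,0],[0,0,0],0.72],[[0,0,0],[0,0,0],0.72],[[0,0,-30],[0,0,0],0.75],[[0,0,-40],[0,0,0],1],[[-30,0,-10],[0,0,0],1],[[-35,-20,0],[0,0,0],1],[[-35,-20,0],[0,0,0],1],[[0,0,0],[0,0,0],1]]'
python3 - <<'E'
from h import *
snap("3",dict(top=(285,140,475,280)),4)
E
```

```text
t: 26.92
tool_pos: [0.4621, -0.218, 0.0442]
tool_rot: [2.221, 2.219, 0.0]
contact_force: [0.3, -0.3, 0.4]
opening: 0.0476
grip_force: 31.2
t: 27.67
tool_pos: [0.4196, -0.3222, 0.125]
tool_rot: [2.225, 2.213, -0.004]
contact_force: [-0.9, -0.0, -0.4]
opening: 0.0856
grip_force: 0.0
```

View pics/top_3.png

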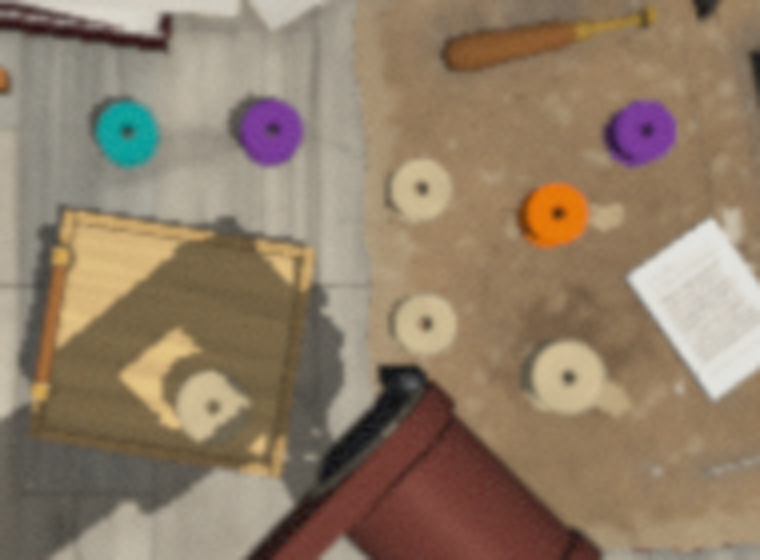

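The first spool stands in the tray at crop (213,407). The other three are unmoved at (421,189), (426,324) and (567,377). Next is the red one at (0.518, −0.360).

```bash
python3 -m pendant '[[[-10,25,0],[0,0,0],1],[[-10,25,0],[0,0,0],1],[[-10,25,0],[0,0,0],1],[[-8,23,5],[0,0,0],1],[[0,0,25],[0,0,0],1],[[0,0,0],[0,0,0],1]]'
python3 -m pendant '[[[0,0,25],[0,0,0],1],[[0,0,25],[0,0,0],1],[[0,0,12],[0,0,0],1],[[0,0,2],[0,0,0],1],[[0,0,0],[0,0,0],1],[[0,0,0],[0,0,0],0.25],[[0,0,0],[0,0,0],0.25],[[0,0,0],[0,0,0],0.25],[[0,0,0],[0,0,0],0.25],[[0,0,0],[0,0,0],0.25],[[0,0,0],[0,0,0],0.25]]' 30
```

```text
t: 28.22
tool_pos: [0.5189, -0.3524, 0.089]
tool_rot: [-2.215, -2.218, 0.0]
contact_force: [-0.8, 0.9, -1.2]
opening: 0.0854
grip_force: 0.0
t: 29.13
tool_pos: [0.5204, -0.3558, 0.0313]
tool_rot: [2.22, 2.22, 0.0]
contact_force: [-1.3, 0.5, 6.4]
opening: 0.0409
grip_force: 30.4
```

```bash
python3 -m pendant '[[[0,0,-15],[0,0,0],0.25],[[0,0,-25],[0,0,0],0.25],[[0,0,-25],[0,0,0],0.25],[[25,3,0],[0,0,0],0.25],[[30,4,0],[0,0,0],0.25],[[30,4,0],[0,0,0],0.25],[[25,4,0],[0,0,0],0.25],[[18,2,0],[0,0,0],0.25],[[0,0,0],[0,0,0],0.25],[[0,0,0],[0,0,0],0.25]]'
python3 -m pendant '[[[0,0,25],[0,0,0],0.25],[[0,0,20],[0,0,0],0.25],[[0,0,10],[0,0,0],0.25],[[0,0,3],[0,0,0],0.25],[[0,0,0],[0,0,0],0.25],[[0,0,0],[0,0,0],0.25]]'
```

```text
t: 29.97
tool_pos: [0.5367, -0.2264, 0.095]
tool_rot: [2.219, 2.223, -0.0]
contact_force: [0.2, 0.3, -0.1]
opening: 0.0409
grip_force: 30.6
t: 30.47
tool_pos: [0.5371, -0.2279, 0.0372]
tool_rot: [2.221, 2.22, 0.001]
contact_force: [0.8, -0.0, -0.7]
opening: 0.0411
grip_force: 30.6
```

```bash
python3 -m pendant '[[[0,0,2],[0,0,0],0.25],[[0,0,0],[0,0,0],0.68],[[0,0,0],[0,0,0],0.68],[[0,0,0],[0,0,0],0.68],[[0,0,-25],[0,0,0],0.68],[[0,0,-40],[0,0,0],0.68],[[-30,-8,-15],[0,0,0],1],[[-40,-10,0],[0,0,0],1],[[-40,-10,0],[0,0,0],1],[[-40,-10,0],[0,0,0],1],[[-40,-10,0],[0,0,0],1],[[-36,-7,0],[0,0,0],1]]'
python3 -m pendant '[[[0,0,0],[0,0,0],1],[[0,0,25],[0,0,0],1],[[0,0,0],[0,0,0],1],[[0,0,0],[0,0,0],1]]'
```

```text
t: 31.47
tool_pos: [0.4806, -0.4553, 0.1149]
tool_rot: [2.221, 2.22, -0.001]
contact_force: [0.9, -0.5, -0.2]
opening: 0.0851
grip_force: 0.0
t: 31.8
tool_pos: [0.4806, -0.4515, 0.0875]
tool_rot: [-2.218, -2.219, -0.001]
contact_force: [0.5, 0.5, 0.1]
opening: 0.0857
grip_force: 0.0
```

```bash
python3 -m pendant '[[[-3,1,25],[0,0,0],1],[[0,0,16],[0,0,0],1],[[0,0,8],[0,0,0],1],[[0,0,2],[0,0,0],1],[[0,0,0],[0,0,0],1],[[0,0,0],[0,0,0],0.3],[[0,0,0],[0,0,0],0.3],[[0,0,0],[0,0,0],0.3],[[0,0,0],[0,0,0],0.3],[[0,0,0],[0,0,0],0.3],[[0,0,0],[0,0,0],0.3]]' 30
```

```text
t: 32.72
tool_pos: [0.4832, -0.4568, 0.04]
tool_rot: [2.22, 2.22, -0.0]
contact_force: [-0.2, 0.4, 5.7]
opening: 0.0476
grip_force: 31.4
```

```bash
python3 -m pendant '[[[0,0,-15],[0,0,0],0.3],[[0,0,-30],[0,0,0],0.3],[[0,0,-35],[0,0,0],0.3],[[25,0,-5],[0,0,0],0.3],[[35,-1,0],[0,0,0],0.3],[[35,-1,0],[0,0,0],0.3],[[35,-1,0],[0,0,0],0.3],[[35,-1,0],[0,0,0],0.3],[[35,-2,0],[0,0,0],0.3],[[35,-2,0],[0,0,0],0.3],[[35,-2,0],[0,0,0],0.3],[[25,0,0],[0,0,0],0.3]]'
python3 -m pendant '[[[17,0,0],[0,0,0],0.3],[[0,0,0],[0,0,0],0.3],[[0,0,0],[0,0,0],0.3]]'
```

```text
t: 33.72
tool_pos: [0.4716, -0.1584, 0.1236]
tool_rot: [-2.22, -2.222, -0.0]
contact_force: [0.5, -0.7, -1.1]
opening: 0.0474
grip_force: 31.1
t: 33.97
tool_pos: [0.4725, -0.1435, 0.1238]
tool_rot: [2.219, 2.223, -0.0]
contact_force: [1.2, 0.3, -1.4]
opening: 0.0472
grip_force: 31.1
```

```bash
python3 -m pendant '[[[-1,0,30],[0,0,0],0.3],[[0,0,30],[0,0,0],0.3],[[0,0,14],[0,0,0],0.3],[[0,0,5],[0,0,0],0.3],[[0,0,0],[0,0,0],0.3],[[0,0,0],[0,0,0],0.3]]'
python3 -m pendant '[[[0,0,1],[0,0,0],0.3],[[0,0,0],[0,0,0],0.72],[[0,0,0],[0,0,0],0.72],[[0,0,0],[0,0,0],0.72],[[0,0,-25],[0,0,0],0.72],[[0,0,-40],[0,0,0],0.72],[[0,0,-20],[0,0,0],1],[[-30,20,0],[0,0,0],1],[[-36,23,0],[0,0,0],1],[[-36,23,0],[0,0,0],1],[[-36,23,0],[0,0,0],1],[[-36,23,0],[0,0,0],1]]'
python3 -m pendant '[[[-35,23,0],[0,0,0],1],[[0,2,15],[0,0,0],1],[[0,0,25],[0,0,0],1],[[0,0,0],[0,0,0],1],[[0,0,0],[0,0,0],1]]'
```

```text
t: 34.47
tool_pos: [0.4729, -0.1463, 0.0448]
tool_rot: [2.222, 2.22, -0.0]
contact_force: [-0.1, -0.8, -0.5]
opening: 0.0474
grip_force: 31.2
t: 35.47
tool_pos: [0.5832, -0.3171, 0.1285]
tool_rot: [2.221, 2.221, 0.0]
contact_force: [2.2, 0.2, 0.3]
opening: 0.085
grip_force: 0.0
t: 35.88
tool_pos: [0.6056, -0.3491, 0.0859]
tool_rot: [-2.218, -2.218, 0.001]
contact_force: [0.1, 0.4, 0.3]
opening: 0.0858
grip_force: 0.0
```

```bash
python3 -m pendant '[[[-6,3,25],[0,0,0],1],[[0,0,18],[0,0,0],1],[[0,0,12],[0,0,0],1],[[0,0,2],[0,0,0],1],[[0,0,0],[0,0,0],1],[[0,0,0],[0,0,0],0.25],[[0,0,0],[0,0,0],0.25],[[0,0,0],[0,0,0],0.25],[[0,0,0],[0,0,0],0.25],[[0,0,0],[0,0,0],0.25],[[0,0,0],[0,0,0],0.25]]' 30
```

```text
t: 36.8
tool_pos: [0.611, -0.3568, 0.0332]
tool_rot: [2.22, 2.22, 0.001]
contact_force: [-0.4, 0.5, 6.0]
opening: 0.0409
grip_force: 30.4
```

```bash
python3 -m pendant '[[[0,0,-15],[0,0,0],0.25],[[0,0,-30],[0,0,0],0.25],[[0,0,-35],[0,0,0],0.25],[[25,-8,-5],[0,0,0],0.25],[[30,-10,0],[0,0,0],0.25],[[30,-10,0],[0,0,0],0.25],[[30,-10,0],[0,0,0],0.25],[[30,-10,0],[0,0,0],0.25],[[30,-9,0],[0,0,0],0.25],[[25,-6,0],[0,0,0],0.25],[[0,0,0],[0,0,0],0.25],[[0,0,0],[0,0,0],0.25]]'
python3 -m pendant '[[[0,0,30],[0,0,0],0.25],[[0,0,30],[0,0,0],0.25],[[0,0,16],[0,0,0],0.25],[[0,0,5],[0,0,0],0.25],[[0,0,0],[0,0,0],0.25],[[0,0,0],[0,0,0],0.25]]'
```

```text
t: 37.8
tool_pos: [0.5469, -0.1553, 0.1169]
tool_rot: [2.219, 2.223, -0.0]
contact_force: [0.1, -0.3, -0.7]
opening: 0.0407
grip_force: 30.5
t: 38.3
tool_pos: [0.5478, -0.1576, 0.0358]
tool_rot: [2.222, 2.22, 0.0]
contact_force: [0.4, 0.2, -0.4]
opening: 0.0407
grip_force: 33.7
```

```bash
python3 -m pendant '[[[0,0,0],[0,0,0],0.68],[[0,0,0],[0,0,0],0.68],[[0,0,0],[0,0,0],0.68],[[0,0,-25],[0,0,0],0.68],[[0,0,-40],[0,0,0],0.68],[[0,0,-30],[0,0,0],0.8],[[-35,0,0],[0,0,-0.12],1],[[-35,0,0],[0,0,-0.12],1],[[-35,0,0],[0,0,-0.12],1],[[-35,0,0],[0,0,-0.12],1],[[-35,0,0],[0,0,-0.12],1],[[-35,0,0],[0,0,-0.12],1]]'
python3 -m pendant '[[[-35,0,0],[0,0,-0.12],1],[[0,0,0],[0,0,-0.12],1],[[0,0,0],[0,0,-0.12],1],[[0,0,0],[0,0,-0.12],1],[[0,0,0],[0,0,-0.12],1],[[0,0,0],[0,0,-0.10],1],[[0,0,0],[0,0,0],1]]'
python3 - <<'E'
from h import *
a=optics.get_image("top")[140:280,225:415];b=optics.get_image("side")[170:300,235:405]
f=lambda i:cv2.resize(i[:,:,::-1],(560,int(560*i.shape[0]/i.shape[1])),interpolation=cv2.INTER_CUBIC)
o=np.hstack([cv2.resize(a[:,:,::-1],None,fx=2.1,fy=2.1,interpolation=cv2.INTER_CUBIC),cv2.resize(cv2.copyMakeBorder(b,0,10,0,0,cv2.BORDER_CONSTANT)[:,:,::-1],None,fx=2.1,fy=2.1,interpolation=cv2.INTER_CUBIC)])
cv2.imwrite("pics/both4.png",o);print(o.shape)
c=get_obs();print(c["q"],R.from_rotvec(c["tool_rot"]).as_matrix()[:2,1])
E
```

```text
t: 39.3
tool_pos: [0.6078, -0.3549, 0.1305]
tool_rot: [1.29, 2.865, -0.001]
contact_force: [0.4, -0.4, 0.3]
opening: 0.0853
grip_force: 0.0
t: 39.88
tool_pos: [0.631, -0.3792, 0.1303]
tool_rot: [0.234, 3.133, -0.0]
contact_force: [0.0, 0.7, 0.4]
opening: 0.0853
grip_force: 0.0
(294, 756, 3)
[-6.41936110e-01  3.77624579e-01  1.40973470e+00 -1.31564172e-05
  1.35422122e+00 -2.05932102e+00] [0.15280758 0.98825596]
```

View pics/both4.png

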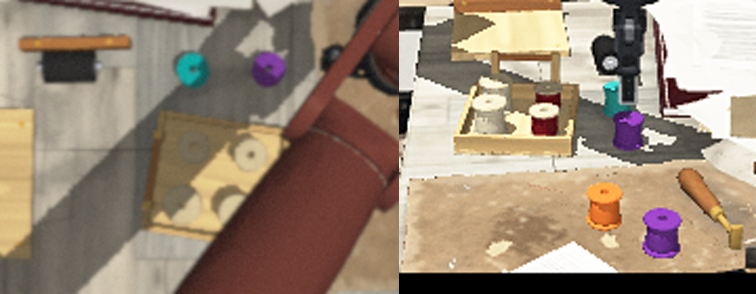

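All four spools stand in the tray: left half, at (193,147), (248,155), (183,203) and (233,205). The roller lies along the stop bar at (70,66). Now I'll go for the bar.

```bash
python3 -m pendant '[[[15,26,0],[0,0,0],0.4],[[23,37,0],[0,0,0],0.4],[[23,38,0],[0,0,0],0.4],[[23,38,0],[0,0,0],0.4],[[23,38,0],[0,0,0],0.4],[[23,38,0],[0,0,0],0.4],[[18,28,0],[0,0,0],0.4],[[6,8,0],[0,0,0],0.4],[[0,0,0],[0,0,0],0.4],[[0,0,0],[0,0,0],0.4],[[0,0,0],[0,0,0],0.4]]'
python3 - <<'E'
from h import *
o=get_obs();p=o["tool_pos"];m=R.from_rotvec(o["tool_rot"]).as_matrix()
print("to go tool mm",m.T@(np.array([.5172,-.107,.060])-p)*1000)
snap("5",dict(side=(270,140,370,230)),6)
E
```

```text
t: 40.9
tool_pos: [0.5223, -0.1209, 0.1309]
tool_rot: [0.239, 3.131, -0.001]
contact_force: [0.7, 0.5, -0.0]
opening: 0.0338
grip_force: 0.0
to go tool mm [ 7.19706262 13.04051314 70.87163768]
```

View pics/side_5.png

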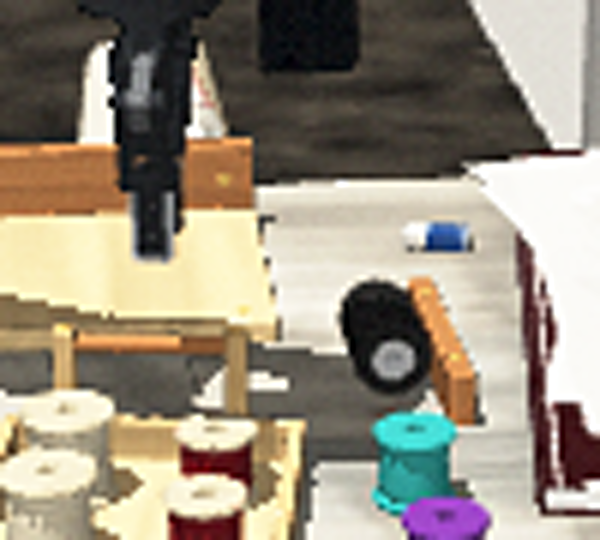

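The bar runs between the posts at crop (63,345) and (237,345), with the fingers centred above it at (150,240). I'll descend and pinch.

```bash
python3 -c "
from h import *
print(onz('side',[((150.5)/6-.5+270,343.5/6-.5+140)],.074))"
python3 -m pendant '[[[7,13,20],[0,0,0],0.4],[[0,0,20],[0,0,0],0.4],[[0,0,10],[0,0,0],0.4],[[0,0,0],[0,0,0],0.4],[[0,0,0],[0,0,0],0.4]]'
```

```text
[[ 0.51742936 -0.10600855  0.074     ]]
t: 41.37
tool_pos: [0.5165, -0.1065, 0.0799]
tool_rot: [-0.239, -3.131, -0.0]
contact_force: [1.2, 0.0, 0.8]
opening: 0.0338
grip_force: 0.0
```

```bash
python3 -m pendant '[[[0,0,12],[0,0,0],0.4],[[0,0,8],[0,0,0],0.4],[[0,0,1],[0,0,0],0.4],[[0,0,0],[0,0,0],0.4],[[0,0,0],[0,0,0],0.05],[[0,0,0],[0,0,0],0.05],[[0,0,0],[0,0,0],0.05],[[0,0,0],[0,0,0],0.05],[[0,0,0],[0,0,0],0.05]]' 20
```

```text
t: 42.12
tool_pos: [0.5168, -0.106, 0.0599]
tool_rot: [0.237, 3.132, -0.001]
contact_force: [0.7, -2.0, 0.7]
opening: 0.0089
grip_force: 20.6
```

```bash
python3 -m pendant '[[[0,-0.5,-2.4],[-0.0143,0,0],0.05],[[0,-0.5,-2.4],[-0.0143,0,0],0.05],[[0,-0.5,-2.4],[-0.0143,0,0],0.05],[[0,-0.5,-2.4],[-0.0143,0,0],0.05],[[0,-0.5,-2.4],[-0.0143,0,0],0.05],[[0,-0.5,-2.4],[-0.0143,0,0],0.05],[[0,-0.5,-2.4],[-0.0143,0,0],0.05],[[0,-0.5,-2.4],[-0.0143,0,0],0.05],[[0,0,0],[0,0,0],0.05],[[0,0,0],[0,0,0],0.05]]' 20
python3 -c "
from h import *
o=get_obs();print(R.from_rotvec(o['tool_rot']).as_matrix().round(3), o['wrist_torque'])"
```

```text
t: 42.95
tool_pos: [0.5158, -0.1108, 0.0785]
tool_rot: [0.236, 3.119, 0.179]
contact_force: [1.0, -1.3, -3.5]
opening: 0.0092
grip_force: 20.2
[[-0.989  0.15   0.018]
 [ 0.151  0.982  0.113]
 [-0.     0.114 -0.993]] [-0.25664731 -0.00371886  0.01690573]
```

```bash
python3 -m pendant '[[[1.5,6.6,0.77],[0,0,-0.0063],0.05],[[1.5,6.6,0.77],[0,0,-0.0063],0.05],[[1.5,6.6,0.77],[0,0,-0.0063],0.05],[[1.5,6.6,0.77],[0,0,-0.0063],0.05],[[1.5,6.6,0.77],[0,0,-0.0063],0.05],[[1.5,6.6,0.77],[0,0,-0.0063],0.05],[[1.5,6.6,0.77],[0,0,-0.0063],0.05],[[1.5,6.6,0.77],[0,0,-0.0063],0.05],[[1.5,6.6,0.77],[0,0,-0.0063],0.05],[[1.5,6.6,0.77],[0,0,-0.0063],0.05],[[1.5,6.6,0.77],[0,0,-0.0063],0.05],[[0,0,0],[0,0,0],0.05]]' 20
python3 -c "
from h import *
o=get_obs();m=R.from_rotvec(o['tool_rot']).as_matrix();print(m.round(3), o['wrist_torque'])
print(m.T@(np.array([.498,.0535,.0785])-o['tool_pos'])*1000)"
```

```text
t: 43.95
tool_pos: [0.5078, -0.0344, 0.0782]
tool_rot: [0.125, 3.121, 0.181]
contact_force: [0.1, 2.5, -1.9]
opening: 0.0092
grip_force: 20.3
[[-0.997  0.079  0.017]
 [ 0.081  0.99   0.115]
 [-0.008  0.116 -0.993]] [0.26689834 0.06733124 0.00723774]
[16.86720375 86.32666431  9.59353971]
```

```bash
python3 -m pendant '[[[1.2,7.8,0.9],[0,0,-0.0072],0.05],[[1.2,7.8,0.9],[0,0,-0.0072],0.05],[[1.2,7.8,0.9],[0,0,-0.0072],0.05],[[1.2,7.8,0.9],[0,0,-0.0072],0.05],[[1.2,7.8,0.9],[0,0,-0.0072],0.05],[[1.2,7.8,0.9],[0,0,-0.0072],0.05],[[1.2,7.8,0.9],[0,0,-0.0072],0.05],[[1.2,7.8,0.9],[0,0,-0.0072],0.05],[[1.2,7.8,0.9],[0,0,-0.0072],0.05],[[1.2,7.8,0.9],[0,0,-0.0072],0.05],[[1.2,7.8,0.9],[0,0,-0.0072],0.05],[[0,0,0],[0,0,0],0.05]]' 20
python3 - <<'E'
from h import *
o=get_obs();m=R.from_rotvec(o['tool_rot']).as_matrix();print(m.round(3), o['wrist_torque'])
snap("6",dict(side=(240,140,350,240)),5)
E
```

```text
t: 44.95
tool_pos: [0.4986, 0.0526, 0.078]
tool_rot: [0.001, 3.12, 0.18]
contact_force: [-0.5, 2.8, -2.6]
opening: 0.0088
grip_force: 20.4
[[-1.    -0.     0.017]
 [ 0.002  0.993  0.115]
 [-0.017  0.115 -0.993]] [0.2107333  0.12278162 0.10622563]
```

View pics/side_6.png

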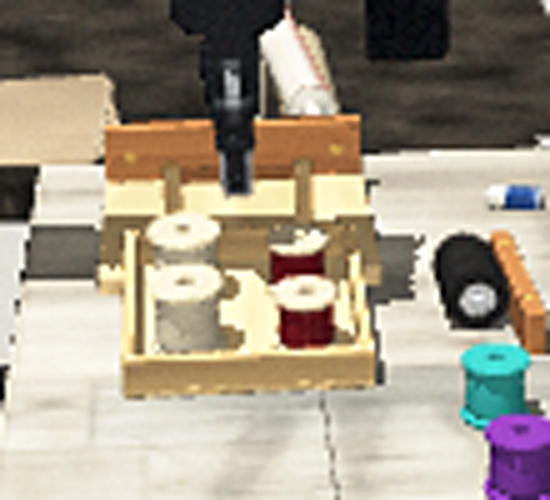

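The tray is square to the stand with its front over the step edge at crop y≈270, and all spools are standing. I'll move it a bit farther, then lower it onto the step.

```bash
python3 -m pendant '[[[0,7,0.8],[0,0.017,0],0.05],[[0,7,0.8],[0,0,0],0.05],[[0,0,0],[0,0,0],0.05],[[0,-0.2,1.5],[0.005,0,0],0.05],[[0,-0.2,1.5],[0.005,0,0],0.05],[[0,-0.2,1.5],[0.005,0,0],0.05],[[0,-0.2,1.5],[0.005,0,0],0.05],[[0,-0.2,1],[0,0,0],0.05],[[0,0,0],[0,0,0],0.05],[[0,0,0],[0,0,0],0.05],[[0,0,0],[0,0,0],0.05]]' 20
python3 -m pendant '[[[0,0,0],[0,0,0],0.05],[[0,0,0],[0,0,0],0.05],[[0,0,0],[0,0,0],0.05]]' 20
```

```text
t: 45.92
tool_pos: [0.4994, 0.0651, 0.0744]
tool_rot: [-0.001, -3.137, -0.148]
contact_force: [-10.6, 2.7, 18.3]
opening: 0.009
grip_force: 22.2
t: 46.17
tool_pos: [0.4994, 0.0651, 0.0744]
tool_rot: [-0.001, -3.138, -0.148]
contact_force: [-11.2, 3.5, 17.9]
opening: 0.0088
grip_force: 22.2
```

```bash
python3 -m pendant '[[[0,0,-1],[0,-0.012,0],0.05],[[0,0,0],[0,0,0],0.05],[[0,0,0],[0,0,0],0.05],[[0,0,0],[0,0,0],0.05],[[0,0,0],[0,0,0],0.05]]' 20
python3 - <<'E'
from h import *
o=get_obs();m=R.from_rotvec(o['tool_rot']).as_matrix();print(m.round(3), o['wrist_torque'])
snap("7",dict(side=(240,140,350,240)),5)
E
```

```text
t: 46.58
tool_pos: [0.4997, 0.0651, 0.0744]
tool_rot: [0.003, 3.125, 0.148]
contact_force: [-5.6, 3.7, 11.3]
opening: 0.0092
grip_force: 21.6
[[-1.     0.001  0.013]
 [ 0.002  0.996  0.094]
 [-0.013  0.094 -0.995]] [0.67159433 1.01277642 0.08366096]
```

View pics/side_7.png

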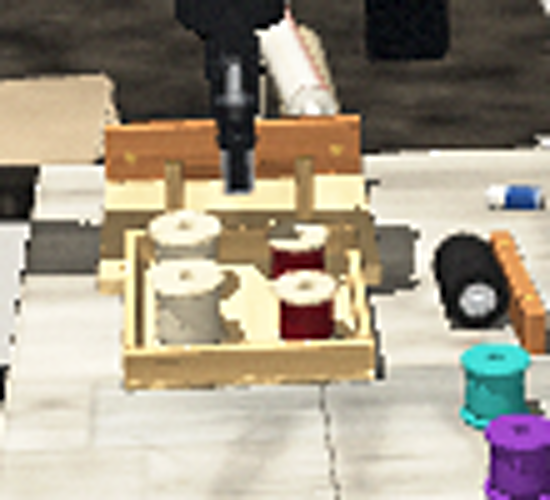

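The front rests on the step and the back is on the bench. Now I'll push it up over the step.

```bash
python3 -m pendant '[[[0,5.2,-0.9],[-0.005,0,0],0.05],[[0,5.2,-0.5],[-0.005,0,0],0.05],[[0,5.2,-0.4],[-0.005,0,0],0.05],[[0,5.2,-0.3],[-0.005,0,0],0.05],[[0,5.2,-0.2],[-0.005,0,0],0.05],[[0,5.2,-0.2],[-0.005,0,0],0.05],[[0,0,0],[0,0,0],0.05]]' 25
python3 -m pendant '[[[0,5.2,-0.1],[-0.005,0,0],0.05],[[0,5.2,-0.1],[-0.005,0,0],0.05],[[0,5.2,-0.1],[-0.005,0,0],0.05],[[0,5.2,0],[-0.005,0,0],0.05],[[0,5.2,0],[-0.005,0,0],0.05],[[0,0,0],[0,0,0],0.05],[[0,0,0],[0,0,0],0.05]]' 25
```

```text
t: 47.22
tool_pos: [0.499, 0.0959, 0.0778]
tool_rot: [0.002, 3.123, 0.193]
contact_force: [-0.4, -1.8, 1.7]
opening: 0.0087
grip_force: 24.6
t: 47.8
tool_pos: [0.4986, 0.1219, 0.0815]
tool_rot: [0.002, 3.121, 0.234]
contact_force: [-1.7, -1.0, 1.9]
opening: 0.0086
grip_force: 24.7
```

```bash
python3 -m pendant '[[[0,2.9,1.35],[0.015,0,0],0.05],[[0,2.9,1.3],[0.015,0,0],0.05],[[0,2.9,1.3],[0.015,0,0],0.05],[[0,2.9,1.25],[0.015,0,0],0.05],[[0,2.9,1.2],[0.015,0,0],0.05],[[0,2.9,1.15],[0.015,0,0],0.05],[[0,2.9,1.1],[0.015,0,0],0.05],[[0,2.9,1.1],[0.015,0,0],0.05],[[0,2.9,1.0],[0.015,0,0],0.05],[[0,2.9,1.0],[0.014,0,0],0.05],[[0,0,0],[0,0,0],0.05],[[0,0,0],[0,0,0],0.05]]' 25
python3 -c "
from h import *
o=get_obs();m=R.from_rotvec(o['tool_rot']).as_matrix();print(m.round(3), o['wrist_torque'])"
```

```text
t: 48.8
tool_pos: [0.5003, 0.1511, 0.0738]
tool_rot: [0.003, 3.127, -0.003]
contact_force: [-1.5, -4.6, 6.1]
opening: 0.0088
grip_force: 25.3
[[-1.     0.002  0.014]
 [ 0.002  1.    -0.002]
 [-0.014 -0.002 -1.   ]] [-0.77699727  0.36724244 -0.00515938]
```

```bash
python3 -m pendant '[[[0.2,7,-0.7],[0,0,0],0.05],[[0.2,7.8,0],[0,0,0],0.05],[[0.2,7.8,0],[0,0,0],0.05],[[0.2,7.8,0],[0,0,0],0.05],[[0.2,7.8,0],[0,0,0],0.05],[[0,7.8,0],[0,0,0],0.05],[[0,7.8,0],[0,0,0],0.05],[[0,7.8,0],[0,0,0],0.05],[[0,7.8,0],[0,0,0],0.05],[[0,7.8,0],[0,0,0],0.05],[[0,6,0],[0,0,0],0.05],[[0,0,0],[0,0,0],0.05]]' 25
python3 -m pendant '[[[0,2,0],[0,0,0],0.05],[[0,2,0],[0,0,0],0.05],[[0,1.5,0],[0,0,0],0.05],[[0,0,0],[0,0,0],0.05],[[0,0,0],[0,0,0],0.05]]' 25
```

```text
t: 49.8
tool_pos: [0.4992, 0.2356, 0.0739]
tool_rot: [0.003, 3.127, 0.0]
contact_force: [1.1, -1.3, 3.6]
opening: 0.0092
grip_force: 25.3
t: 50.22
tool_pos: [0.4992, 0.2391, 0.0738]
tool_rot: [0.004, 3.128, -0.003]
contact_force: [0.2, -6.0, 6.7]
opening: 0.0088
grip_force: 25.5
```

```bash
python3 -m pendant '[[[0,1.5,0],[0,0,0],0.05],[[0,1.5,0],[0,0,0],0.05],[[0,0,0],[0,0,0],0.05],[[0,0,0],[0,0,0],0.05]]' 25
```

```text
t: 50.55
tool_pos: [0.4993, 0.2418, 0.0738]
tool_rot: [0.004, 3.128, -0.004]
contact_force: [-0.2, -6.8, 6.9]
opening: 0.0087
grip_force: 25.6
```

```bash
python3 -m pendant '[[[0,1.5,0],[0,0,0],0.05],[[0,1,0],[0,0,0],0.05],[[0,0,0],[0,0,0],0.05],[[0,0,0],[0,0,0],0.05]]' 25
```

```text
t: 50.88
tool_pos: [0.4992, 0.2425, 0.0739]
tool_rot: [0.004, 3.129, -0.011]
contact_force: [-0.9, -13.7, 8.7]
opening: 0.009
grip_force: 25.9
```

The tray is against the back board. I'll release, rise and look.

```bash
python3 -m pendant '[[[0,-1.5,-0.5],[0,0,0],0.05],[[0,0,0],[0,0,0],0.3],[[0,0,0],[0,0,0],0.3],[[0,0,0],[0,0,0],0.3],[[0,0,-15],[0,0,0],0.3],[[0,0,-30],[0,0,0],0.3],[[0,0,-40],[0,0,0],0.3],[[0,0,-40],[0,0,0],0.3],[[-10,-40,0],[0,0,0],0.3],[[-10,-40,0],[0,0,0],0.3],[[-10,-40,0],[0,0,0],0.3],[[-10,-40,0],[0,0,0],0.3]]' 25
python3 -m pendant '[[[-5,-40,0],[0,0,0],0.3],[[0,-40,0],[0,0,0],0.3],[[0,-40,0],[0,0,0],0.3],[[0,-40,0],[0,0,0],0.3],[[0,-40,0],[0,0,0],0.3],[[0,0,0],[0,0,0],0.3],[[0,0,0],[0,0,0],0.3]]'
python3 - <<'E'
from h import *
a=optics.get_image("top")[145:275,160:300];b=optics.get_image("side")[140:240,240:350]
u=lambda i,s:cv2.resize(np.ascontiguousarray(i[:,:,::-1]),None,fx=s,fy=s,interpolation=cv2.INTER_CUBIC)
A=u(a,3);B=u(b,3);B=cv2.copyMakeBorder(B,0,A.shape[0]-B.shape[0],0,0,cv2.BORDER_CONSTANT)
cv2.imwrite("pics/both8.png",np.hstack([A,B]))
E
python3 rol.py
```

```text
t: 51.88
tool_pos: [0.5365, 0.0829, 0.199]
tool_rot: [0.001, 3.129, 0.0]
contact_force: [0.0, -0.2, 0.8]
opening: 0.0253
grip_force: 0.0
t: 52.47
tool_pos: [0.5408, -0.1177, 0.1986]
tool_rot: [0.009, 3.13, 0.0]
contact_force: [0.4, 1.2, -0.1]
opening: 0.0256
grip_force: 0.0
[ 20  13  26  17 341] ctr [[0.65429619 0.00954414 0.022     ]] box [[0.674, 0.047], [0.678, -0.025], [0.634, -0.028], [0.631, 0.044]] ((32.5554313659668, 21.16402816772461), (15.411109924316406, 25.637617111206055), 87.27368927001953)
[21 65 11 20 77] ctr [[0.50277501 0.02517724 0.022     ]] box [[0.48, 0.043], [0.532, 0.021], [0.526, 0.007], [0.474, 0.029]] ((26.250001907348633, 75.25), (5.383564472198486, 20.22119140625), 23.198591232299805)
```

View pics/both8.png

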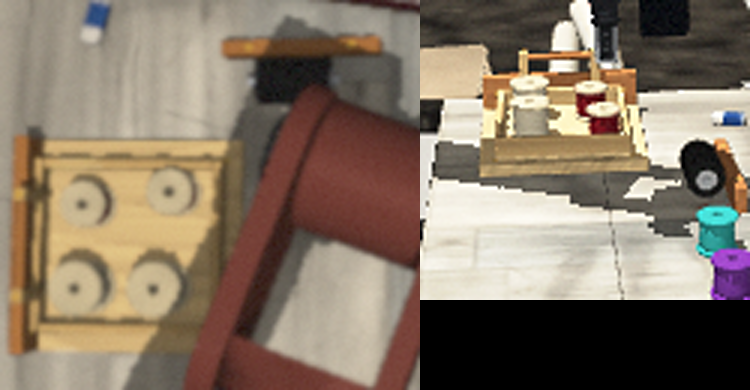

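The tray is home: flat, square to the board, rim from about (33,152) to (240,345). Its four spools are upright at (86,200), (170,190), (80,288) and (158,288), and the roller lies along the stop bar at (290,75). The arm is clear, so I'll hand in.

```bash
python3 -c "
from station import ctrl
print(ctrl.finish_job())"
```

```text
the job is handed in; nothing more can be done
None
```

The job is handed in (no verdict came back): by my last images and measurements the four spools stand in the tray, the tray is flat and square against the back board near the stand's middle line, and the roller lies against its stop bar.

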